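# Bottle a kit of kinematic-mount balls through a trigger-gated funnel

### The arm

A 6-joint arm with a two-finger parallel gripper is mounted at the origin on the work surface. World frame = base frame: x ahead of the robot, y to its left, z up, the work surface at z = 0. Lengths are in m, angles in rad, forces in N, time in s.
With the tool pointing down it reaches from about 0.4 to 0.925 m from the base axis. Payload 3.4 kg.
Tool frame: the origin (TCP) lies on the mounting face of the last link; the fingertips stand env.tip_extent ahead of it and the grasp point (between the pads) lies 155 mm ahead of it (env.tip_extent is the distance from the TCP to the fingertips, in m); z points along the fingers, y is the line along which they close (so a half turn about z gives the same grasp; the last joint's range is limited). The gripper opens to 85 mm and grips with 20 to 120 N. Pads are 22 mm wide; open, the fingers measure 114 mm over their backs; the gripper's body (76 mm by 85 mm) begins 54 mm behind the grasp point. The pads swing forward as they close: fully open they stand 13 mm farther back than shut.
Start: joints at [1.274, 0.307, 1.506, -0, 1.328, -0.073], TCP at [0.128, 0.561, 0.405] pointing down, gripper open.
Joint ranges: [-3.12, 3.12], [-1.05, 2.28], [0.14, 2.33], [-1.42, 4.57], [0.1, 2.73], [-2.68, 2.68]. Speed limits (rad/s): [2.57, 2.57, 3.14, 3.14, 3.14, 3.14].

### API

Orientations are given as a unit quaternion [w, x, y, z].
In Python, from rig import env, kin, viewer, sensors gives the robot as it stands. Calls block until the motion is done:
- env.move_pose(position, orientation): joint-space move of the TCP to a pose.
- env.movel(position, vel=0.15, rot=None): straight line of the TCP; rot=None keeps the orientation; vel is the mean speed in m/s.
- env.set_joints(angles): joint-space move.
- env.command_gripper(opening): finger opening in m; the grip force is fixed at half the most; returns when the fingers have stopped.
- env.pause(seconds).
- kin.solve_ik(position, orientation): joint angles nearest the present ones, or None.
- viewer.snapshot(name): name is "side" or "top"; returns a dict with "frame" (400x640x3 uint8, red, green, blue), "mtx" (3x3 intrinsics, pixels), "view" (4x4, takes a point from world to camera coordinates). Camera axes: x right, y down, z forward; pixel columns grow to the right and rows downward; lengths in m; the calibration is good to about 2 mm. A picture is of the moment at which its call begins. There is no depth.
A pose or a line that the arm cannot do raises env.PlanningError and nothing moves.
- env.sign_off(): hands the job in, once; it reports no verdict.
Readings, each from a call of its own:
- sensors.read_t(): time.
- sensors.read_q(): joint angles.
- sensors.read_qvel(): joint speeds.
- sensors.read_joint_efforts(): joint torques, N m.
- sensors.read_ee_pos(): TCP position.
- sensors.read_orientation(): TCP orientation.
- sensors.read_force(): force on the tool from outside, world axes, zero at the start.
- sensors.read_torque(): the same for the moment, N m.
- sensors.read_gripper_width(): finger opening in m.
Only numpy, scipy, OpenCV 4.12 (cv2) and the standard library are available. Lean on these libraries where they do the work, as an engineer would, in place of code of your own. Each camera call takes 0.05 s, during which the arm holds its last target. There are 200 camera calls.

### The job

Lift the green tub of steel balls out of its black nest by its wire bail, set it down gently on the blue mat and let go, then take it by its fin handle and pour all six balls into the funnel. Put the tub back upright on the blue mat, then squeeze the red trigger fully until all the balls have dropped into the jar, and let it spring back. Leave the other things on the table where they are.

Things in the scene. Friction and masses are not known exactly. Their poses are not given: they have to be found in the camera images.
- tub: Loose green scoop-tub with six balls; origin under its floor, z up, spout to its -x. 60 mm wide (y), x -64 (open lip) to +22 mm (back wall), walls 42 mm high, 3 mm thick. Floor level for x -19 to +19, then a ramp rises 22 degrees to the lip: balls stay in when level, roll out when the spout is tipped down 45 degrees+. Wire bail on top (74 mm wide, pivots at x = -4, 57 mm up), fin at the back.
- tub_fin (a point): Grasp point in the tub's upright green fin handle: a rigid blade 12 mm thick (y), from x = 22 to 70 mm of the tub, 15 to 58 mm above its underside. This point is at x = 56 mm, 42 mm up. Axes as the tub's.
- tub_lip (a point): Middle of the tub's spout lip (top edge of the ramp), at x = -63 mm, 21 mm above the tub's underside. Axes as the tub's.
- bail_grip (a point): Centre of the orange sleeve on the wire bail: 12 mm diameter, 36 mm long along the tub's y, 55 mm from the bail's pivots (112 mm above the tub's underside when upright). The bail swings freely on the tub, so the tub hangs level from it and cannot be tipped by it.
- bail (a joint): Lean of the bail: 0 upright, growing (rad) as it leans towards the spout; stiff enough to stay where it is left; range 0 to 1.2.
- nest: Fixed black block the tub stands in at the start, 176 x 112 x 70 mm (x from -84 to 92 mm), floor 6 mm thick. Its cut-out leaves about 5 mm round the tub, with a 22 mm wide slot for the fin, which is sunk 6 mm below the block's top: only the bail can be reached. Origin under it, at the tub's place; axes as the tub's.
- mat: Fixed blue mat, 200 (x) x 180 (y) x 3 mm thick; origin at the centre of its underside.
- dispenser: Fixed stand: steel funnel, clear jar below, squeeze grip at one side. Origin under its dark base (8 mm thick, x -50 to 95 mm, 104 mm wide) on the funnel's axis; the grip points to its +x and starts at a black block (x 66 to 84 mm, 44 mm wide, top 160 mm up). A brass gate under the funnel, pulled open by the trigger, holds what is in the funnel.
- funnel_mouth (a point): Centre of the funnel's open mouth, 165 mm above the table; inside diameter 118 mm at the rim, narrowing over 51 mm to a stem of 38 mm inside diameter whose end, 70 mm below this point, is shut by the gate.
- jar_in (a point): Centre of the inner floor of the clear jar below the funnel; inside diameter 44 mm, 70 mm deep; the jar is fixed in the stand.
- squeeze_point (a point): Where to squeeze, 152 mm above the table: midway over fixed black bar and red trigger when squeezed together (24 mm over both). Axes as the dispenser's: squeeze along y. Bar: 12 mm thick, 18 high, y -12 to 0 mm from here, ends 40 mm farther out in +x. Trigger: 8 mm thick, 16 high, on the +y side; its outer face stands about 28 mm in +y from here when released, 12 mm squeezed.
- trigger (a joint): Red sprung trigger, hinged upright at the inner end of the bar: 0 released (gate shut), 0.3 rad squeezed fully against its stop (gate fully open); it takes about 9 N and springs back.
- ball0_center (a point): Centre of a steel ball, 15 mm diameter, 14 g; one of six, all to end in the jar.
- ball1_center (a point): Centre of a steel ball, 15 mm diameter, 14 g; one of six, all to end in the jar.
- ball2_center (a point): Centre of a steel ball, 15 mm diameter, 14 g; one of six, all to end in the jar.
- ball3_center (a point): Centre of a steel ball, 15 mm diameter, 14 g; one of six, all to end in the jar.
- ball4_center (a point): Centre of a steel ball, 15 mm diameter, 14 g; one of six, all to end in the jar.
- ball5_center (a point): Centre of a steel ball, 15 mm diameter, 14 g; one of six, all to end in the jar.
- amber_bottle: Bystander: amber bottle, 56 mm diameter, 120 mm high; origin under its centre.
- dial: Bystander: dial gauge lying flat, 60 mm diameter, 14 mm high; origin under its centre.
- driver: Bystander: screwdriver, 160 mm long along its x.
- red_cap: Bystander: red plastic cap, 24 mm diameter, 20 mm high; origin under its centre.
- lens: Bystander: lens on a post, foot 44 mm diameter, 126 mm high; origin under its foot.
- parts_tray: Bystander: white tray 110 x 80 x 35 mm; origin under its centre.

How it is judged:
On the way, in this order (a step that is already met when the one before it is completed fails the run):
1. the tub stands upright on the blue mat, let go, with all six balls in it (x of tub in the frame of mat between -0.09 and 0.09 m and y of tub in the frame of mat between -0.07 and 0.07 m and height (world z) of tub below 0.008 m and angle between tub's own z axis and vertical below 0.1 rad and contact force between tub and the fingers below 0.1 N and linear speed of tub below 0.03 m/s and z of each of ball0_center, ball1_center, ball2_center, ball3_center, ball4_center, ball5_center in the frame of tub below 0.06 m and distance between each of ball0_center, ball1_center, ball2_center, ball3_center, ball4_center, ball5_center and tub below 0.075 m), for 0.2 s.
2. all six balls lie in the funnel, its gate shut (horizontal distance between each of ball0_center, ball1_center, ball2_center, ball3_center, ball4_center, ball5_center and funnel_mouth below 0.062 m and z of ball0_center in the frame of funnel_mouth between -0.075 and 0.002 m and z of ball1_center in the frame of funnel_mouth between -0.075 and 0.002 m and z of ball2_center in the frame of funnel_mouth between -0.075 and 0.002 m and z of ball3_center in the frame of funnel_mouth between -0.075 and 0.002 m and z of ball4_center in the frame of funnel_mouth between -0.075 and 0.002 m and z of ball5_center in the frame of funnel_mouth between -0.075 and 0.002 m and value of joint trigger below 0.06 rad), for 0.2 s.
3. the tub stands upright on the blue mat again, let go, and the balls are still in the funnel (x of tub in the frame of mat between -0.09 and 0.09 m and y of tub in the frame of mat between -0.07 and 0.07 m and height (world z) of tub below 0.008 m and angle between tub's own z axis and vertical below 0.1 rad and contact force between tub and the fingers below 0.1 N and linear speed of tub below 0.03 m/s and horizontal distance between each of ball0_center, ball1_center, ball2_center, ball3_center, ball4_center, ball5_center and funnel_mouth below 0.062 m and z of ball0_center in the frame of funnel_mouth between -0.075 and 0.002 m and z of ball1_center in the frame of funnel_mouth between -0.075 and 0.002 m and z of ball2_center in the frame of funnel_mouth between -0.075 and 0.002 m and z of ball3_center in the frame of funnel_mouth between -0.075 and 0.002 m and z of ball4_center in the frame of funnel_mouth between -0.075 and 0.002 m and z of ball5_center in the frame of funnel_mouth between -0.075 and 0.002 m), for 0.2 s.
4. the trigger is squeezed fully (value of joint trigger above 0.26 rad), for 0.2 s.
At the end, for the whole second after the job is handed in: All six balls lie in the jar (centres within 24 mm of its axis and below 66 mm over its floor), the trigger has sprung back (under 0.04 rad), and the tub stands upright on the blue mat (origin within 90 mm in x and 70 mm in y of the mat's centre, tilt under 0.1 rad), released and at rest (horizontal distance between each of ball0_center, ball1_center, ball2_center, ball3_center, ball4_center, ball5_center and jar_in below 0.024 m and z of ball0_center in the frame of jar_in between 0 and 0.066 m and z of ball1_center in the frame of jar_in between 0 and 0.066 m and z of ball2_center in the frame of jar_in between 0 and 0.066 m and z of ball3_center in the frame of jar_in between 0 and 0.066 m and z of ball4_center in the frame of jar_in between 0 and 0.066 m and z of ball5_center in the frame of jar_in between 0 and 0.066 m and x of tub in the frame of mat between -0.09 and 0.09 m and y of tub in the frame of mat between -0.07 and 0.07 m and height (world z) of tub below 0.008 m and angle between tub's own z axis and vertical below 0.1 rad and contact force between tub and the fingers below 0.1 N and linear speed of tub below 0.03 m/s and value of joint trigger below 0.04 rad); the robot touches nothing.
It fails at once if the tub is banged down on the mat (over 60 N) (contact force between tub and mat above 60 N).
It fails at once if a bystander is moved by more than 25 mm (distance of any of amber_bottle, dial, driver, red_cap, lens, parts_tray from where it was at the start of the episode above 0.025 m).
It also fails if it takes over 72 s, if anything falls off the work surface, if the arm or the gripper's body presses on something with over 40 N, if the wrist force passes 120 N, or if a joint passes its speed limit or range.

## Working session

There is one attempt and no reset: what is moved stays moved. The work goes in short steps, each a Python script; the robot and the scene stay as the last script left them, time stands still between calls to the robot, and variables do not carry over. Pictures are saved under pics/ and viewed, on a budget of 10 in all, crops included, one or two more only if the job needs it, and the job is handed in when it is done.

```bash
ls; mkdir -p pics
python3 - <<'E'
from rig import env,kin,viewer,sensors
import cv2,numpy as np
for n in("side","top"):
    s=viewer.snapshot(n); cv2.imwrite(f"pics/{n}0.png",s["frame"][:,:,::-1]); np.savez(f"{n}0.npz",**s)
    print(n,s["mtx"].round(1).tolist(),s["view"].round(3).tolist())
print(env.tip_extent,sensors.read_t(),sensors.read_orientation())
E
```

```text
pics
side [[366.7, 0.0, 306.6], [0.0, 366.7, 199.7], [0.0, 0.0, 1.0]] [[-0.683, -0.731, 0.011, 0.326], [-0.511, 0.466, -0.723, 0.437], [0.523, -0.499, -0.691, 0.651], [0.0, 0.0, 0.0, 1.0]]
top [[509.2, 0.0, 324.5], [0.0, 509.2, 201.5], [0.0, 0.0, 1.0]] [[-0.007, -1.0, -0.01, -0.079], [-0.993, 0.008, -0.117, 0.598], [0.117, 0.009, -0.993, 1.474], [0.0, 0.0, 0.0, 1.0]]
0.1734 0.1 [-1.80666031e-04  1.11667478e-01  9.93745182e-01 -9.25123635e-04]
```

View pics/side0.png

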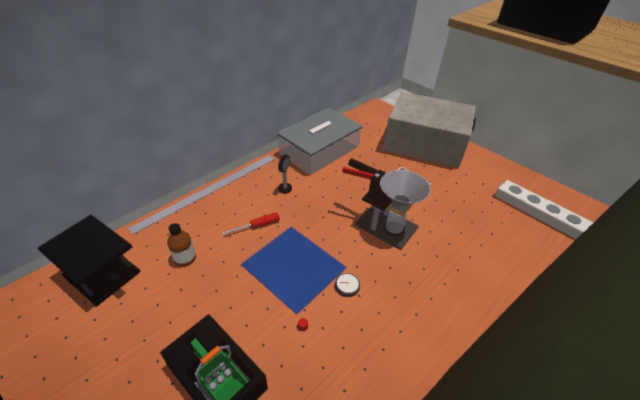

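View pics/top0.png

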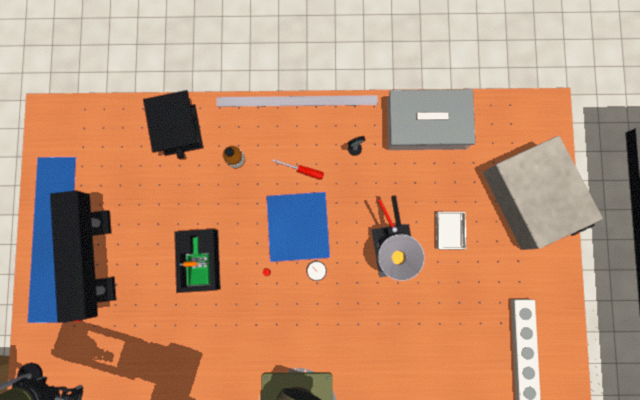

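The side view shows the nest and tub at about (215,370), the mat at (293,268) and the dispenser at (390,205). In the top view the tub is at (197,265) with its fin pointing up the image (+x), the mat is at (298,226), and the funnel is at (400,257) with its grip also towards +x.

Run:
```python
import cv2,numpy as np
s=cv2.imread("pics/side0.png");t=cv2.imread("pics/top0.png")
def c(im,u,v,w,h): return cv2.resize(im[v:v+h,u:u+w],(400,300),interpolation=cv2.INTER_CUBIC)
o=np.vstack([np.hstack([c(t,150,220,100,75),c(t,350,190,120,90)]),np.hstack([c(s,150,312,116,87),c(s,335,150,120,90)])])
cv2.imwrite("pics/crop.png",o)
h=cv2.cvtColor(t,cv2.COLOR_BGR2HSV);g=cv2.cvtColor(s,cv2.COLOR_BGR2HSV)
print("top");print(h[262:268,178:206].tolist()[2]);print(h[300,300],"side");print(g[348:358:3,200:222:3].tolist(),g[330,330])
```

```text
top
[[173, 24, 42], [135, 15, 68], [150, 9, 109], [120, 9, 117], [3, 38, 129], [11, 155, 197], [14, 243, 247], [16, 255, 250], [15, 255, 249], [16, 255, 248], [16, 255, 249], [15, 255, 248], [15, 255, 249], [15, 255, 247], [15, 255, 247], [15, 255, 246], [15, 255, 246], [14, 255, 243], [11, 192, 213], [4, 63, 166], [158, 12, 167], [143, 13, 173], [156, 15, 166], [150, 7, 144], [69, 15, 119], [68, 41, 137], [66, 31, 154], [65, 57, 151]]
[ 11 166 228] side
[[[65, 168, 123], [64, 164, 107], [13, 104, 22], [4, 69, 26], [8, 179, 57], [11, 217, 195], [11, 211, 212], [169, 22, 92]], [[65, 168, 123], [65, 168, 123], [64, 160, 86], [10, 202, 82], [11, 215, 205], [11, 215, 209], [11, 215, 161], [61, 144, 124]], [[65, 165, 93], [65, 169, 122], [15, 195, 141], [11, 214, 211], [11, 215, 204], [11, 212, 144], [62, 147, 92], [61, 143, 59]], [[59, 120, 53], [13, 203, 157], [11, 214, 213], [11, 216, 196], [16, 195, 119], [61, 146, 75], [63, 146, 61], [61, 144, 55]]] [ 10 163 191]
```

View pics/crop.png

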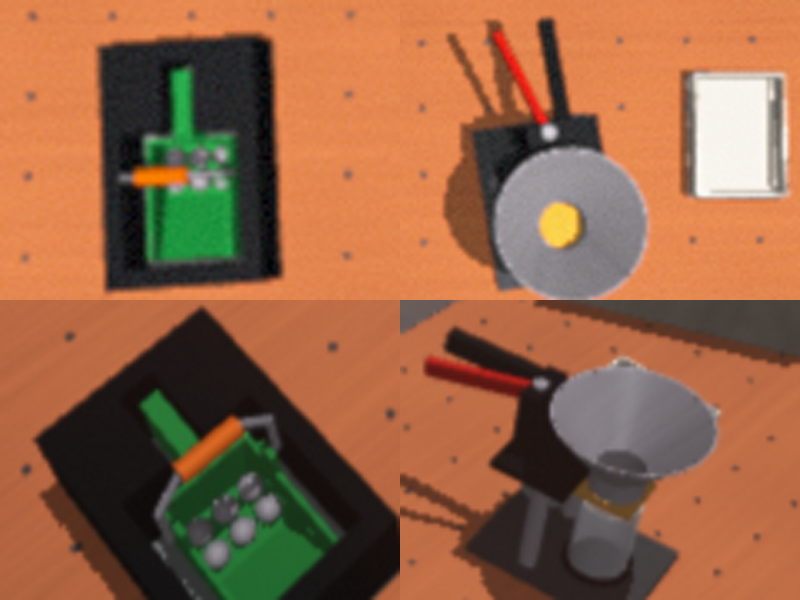

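The crops show the orange sleeve at top (190,264) and side (212,354), with the balls in the tub. The funnel rim circle is clear. The red trigger is on the left (+y), and the black bar's tip is at about top (394,196).

```bash
cat > h.py <<'E'
import cv2,numpy as np
from rig import env,kin,viewer,sensors
from scipy.spatial.transform import Rotation as R
def load(n): return dict(np.load(f"{n}0.npz"))
def snap(n,tag):
    s=viewer.snapshot(n); cv2.imwrite(f"pics/{n}_{tag}.png",s["frame"][:,:,::-1]); return s
def P(s): return s["mtx"]@s["view"][:3]
def plane(s,uv,z):
    p=P(s); H=np.c_[p[:,0],p[:,1],p[:,2]*z+p[:,3]]
    q=np.linalg.solve(H,np.r_[uv,1]); return np.r_[q[:2]/q[2],z]
def tri(s1,u1,s2,u2):
    x=cv2.triangulatePoints(P(s1),P(s2),np.float64(u1).reshape(2,1),np.float64(u2).reshape(2,1))[:,0]; return x[:3]/x[3]
def proj(s,X): q=P(s)@np.r_[X,1]; return q[:2]/q[2]
def mask(s,lo,hi,box):
    m=cv2.inRange(cv2.cvtColor(s["frame"],cv2.COLOR_RGB2HSV),np.array(lo),np.array(hi))
    k=np.zeros_like(m);u,v,w,h=box;k[v:v+h,u:u+w]=m[v:v+h,u:u+w];return k
def big(m):
    c=max(cv2.findContours(m,cv2.RETR_EXTERNAL,cv2.CHAIN_APPROX_NONE)[0],key=cv2.contourArea)
    return c[:,0].astype(float)
def cen(c):
    m=cv2.moments(c.astype(np.float32)); return np.array([m["m10"],m["m01"]])/m["m00"]
E
python3 - <<'E'
from h import *
np.set_printoptions(precision=4,suppress=True)
t,s=load("top"),load("side")
a=big(mask(t,(8,215,100),(24,255,255),(150,240,80,50)));b=big(mask(s,(6,195,100),(18,255,255),(190,335,40,40)))
print("sleeve",cen(a),cen(b),tri(t,cen(a),s,cen(b)),cv2.minAreaRect(a.astype(np.float32)),cv2.minAreaRect(b.astype(np.float32)))
# fin top z .006+.058
f=big(mask(t,(50,130,60),(80,255,255),(185,230,18,21)));r=cv2.minAreaRect(f.astype(np.float32));print("fin",r)
q=cv2.boxPoints(r);print([plane(t,p,.064) for p in q])
fs=big(mask(s,(50,130,60),(80,255,255),(180,330,30,35)));print("fin side",cv2.boxPoints(cv2.minAreaRect(fs.astype(np.float32))).tolist())
g=big(mask(t,(50,100,40),(80,255,255),(170,252,50,40)));print("tubtop",cv2.boundingRect(g.astype(np.int32)),cv2.minAreaRect(g.astype(np.float32)))
n=big(mask(t,(0,0,0),(180,255,75),(165,222,65,75)));print("nest",[plane(t,p,.07) for p in cv2.boxPoints(cv2.minAreaRect(n.astype(np.float32)))])
for nm,S,bx in(("top",t,(250,180,90,90)),("side",s,(230,215,130,100))):
    m=big(mask(S,(105,120,40),(130,255,255),bx)).astype(np.float32)
    q=cv2.approxPolyDP(m,8,True)[:,0] ; print("mat",nm,[plane(S,p,.003) for p in q],plane(S,cen(m),.003))
m=big(mask(t,(0,0,90),(180,60,255),(372,228,60,60)));e=cv2.fitEllipse(cv2.convexHull(m.astype(np.float32)));print("funnel",e,plane(t,e[0],.165))
m=big(mask(s,(0,0,75),(180,60,255),(372,160,65,46)));h=cv2.convexHull(m.astype(np.float32))[:,0];h=h[h[:,1]<198];e2=cv2.fitEllipse(h);print("f side",e2,plane(s,e2[0],.165),tri(t,e[0],s,e2[0]))
for nm,S,bx,bb in(("top",t,(370,190,30,35),(388,190,15,34)),("side",s,(335,160,40,22),(342,155,33,24))):
    r=cv2.minAreaRect(big(mask(S,(0,150,70),(6,255,255),bx)|mask(S,(175,150,70),(180,255,255),bx)).astype(np.float32));print("trig",nm,cv2.boxPoints(r).tolist())
    r=cv2.minAreaRect(big(mask(S,(0,0,0),(180,255,70),bb)).astype(np.float32));print("bar",nm,cv2.boxPoints(r).tolist(),[plane(S,p,.161)for p in cv2.boxPoints(r)] if nm=="top" else"")
E
```

```text
sleeve [188.8889 263.4798] [209.9084 354.6509] [0.4175 0.2899 0.123 ] ((189.41893005371094, 263.5135498046875), (4.767570495605469, 11.507928848266602), 80.53767395019531) ((209.9176483154297, 354.57061767578125), (6.399448394775391, 22.126909255981445), 49.39870071411133)
fin ((195.0, 243.5), (13.0, 6.0), 90.0)
[array([0.4936, 0.2993, 0.064 ]), array([0.4934, 0.2819, 0.064 ]), array([0.456 , 0.2811, 0.064 ]), array([0.4562, 0.2984, 0.064 ])]
fin side [[189.13113403320312, 342.557373046875], [195.32785034179688, 337.3934326171875], [207.21310424804688, 351.65570068359375], [201.01638793945312, 356.81964111328125]]
tubtop (186, 263, 25, 22) ((198.0, 273.5), (24.0, 21.0), 0.0)
nest [array([0.5127, 0.3493, 0.07  ]), array([0.5167, 0.2263, 0.07  ]), array([0.3433, 0.2163, 0.07  ]), array([0.3393, 0.3376, 0.07  ])]
mat top [array([ 0.6268, -0.0824,  0.003 ]), array([0.616 , 0.0906, 0.003 ]), array([0.4261, 0.0775, 0.003 ]), array([ 0.4368, -0.093 ,  0.003 ])] [ 0.5257 -0.0021  0.003 ]
mat side [array([ 0.6277, -0.0775,  0.003 ]), array([0.6179, 0.092 , 0.003 ]), array([0.425 , 0.0788, 0.0
[... 486 characters left out ...]
7812], [390.33758544921875, 225.45220947265625]]
bar top [[391.56756591796875, 196.40542602539062], [394.97296142578125, 195.83786010742188], [399.4864501953125, 222.9189453125], [396.0810546875, 223.48651123046875]] [array([ 0.5946, -0.2673,  0.161 ]), array([ 0.5961, -0.2765,  0.161 ]), array([ 0.5224, -0.287 ,  0.161 ]), array([ 0.5209, -0.2777,  0.161 ])]
trig side [[341.2921142578125, 172.06739807128906], [342.8089599609375, 165.49436950683594], [373.55615234375, 172.5898895263672], [372.039306640625, 179.1629180908203]]
bar side [[347.9383544921875, 164.33560180664062], [350.74658203125, 158.15753173828125], [375.609619140625, 169.45889282226562], [372.8013916015625, 175.636962890625]]
```

Measured so far:
- **Tub and sleeve:** the sleeve is at (0.418, 0.289, 0.12) and the expected height is 0.118, so the bail is nearly upright. The tub's yaw is about 3°.
- **Mat:** centre (0.527, -0.001), yaw 3.8°.
- **Funnel:** (0.429, -0.2845), triangulated z 0.164 against 0.165 given.

Next I grasp the bail.

```bash
cat >> h.py <<'E'
def rot(yaw,pitch=0,cross=False):
    """tool for tub at yaw, spout tipped down by pitch; closes along tub y (or tub x if cross)"""
    T=R.from_euler("z",yaw)*R.from_euler("y",-pitch)
    y=np.array([1.,0,0]) if cross else np.array([0,1.,0]); z=np.array([0,0,-1.])
    return T*R.from_matrix(np.c_[np.cross(y,z),y,z])
def quat(r,flip=False):
    if flip: r=r*R.from_euler("z",np.pi)
    q=r.as_quat(); return np.r_[q[3],q[:3]]
def tcp(g,r): return np.asarray(g)-0.155*r.apply([0,0,1])
E
python3 - <<'E'
from h import *
r=rot(np.radians(3),0,True)
for fl in(0,1):
    print(fl,kin.solve_ik(tcp([.418,.289,.2],r),quat(r,fl)),kin.solve_ik(tcp([.523,0,.25],r),quat(r,fl)))
# pour feasibility
rp0=rot(np.radians(4))
for fl in(0,1):
    print("fin",fl,kin.solve_ik(tcp([.583,0,.045],rp0),quat(rp0,fl)))
    for yaw in(-60,-40,-20,0,20,40,60):
        for p in(0,60,70):
            y,pp=np.radians(yaw),np.radians(p); T=R.from_euler("z",y)*R.from_euler("y",-pp)
            lip=np.array([.429,-.2845,.185])+R.from_euler("z",y).apply([.02,0,.0])
            g=lip+T.apply([.119,0,.021]); rr=rot(y,pp); q=kin.solve_ik(tcp(g,rr),quat(rr,fl))
            print(yaw,p,fl,None if q is None else np.round(q,2))
E
```

```text
0 [ 5.21784898e-01  2.60109288e-01  1.71462459e+00 -4.44089210e-16
  1.16685877e+00  4.69425020e-01] [-8.07761491e-02  2.34182523e-01  1.61169483e+00 -4.44089210e-16
  1.29571530e+00 -1.33136027e-01]
1 [ 5.21784898e-01  2.60109288e-01  1.71462459e+00 -4.44089210e-16
  1.16685877e+00 -2.67216763e+00] None
fin 0 [-7.24475783e-02  5.36659093e-01  1.72658226e+00 -4.44089210e-16
  8.78351300e-01 -1.71305708e+00]
-60 0 0 [-0.75  0.43  1.42 -0.    1.29 -1.27]
-60 60 0 None
-60 70 0 [-0.26  0.2   2.32  4.24  0.84  0.98]
-40 0 0 [-0.67  0.45  1.39 -0.    1.3  -1.55]
-40 60 0 [-0.64  0.06  2.26  3.37  0.23  1.38]
-40 70 0 None
-20 0 0 [-0.6   0.44  1.4  -0.    1.3  -1.82]
-20 60 0 [-0.94  0.07  2.24  1.81  0.52  2.54]
-20 70 0 None
0 0 0 [-0.53  0.42  1.44 -0.    1.28 -2.1 ]
0 60 0 [-1.12  0.15  2.14  1.41  0.91  2.6 ]
0 70 0 [-1.25  0.23  2.26  1.6   1.1   2.27]
20 0 0 [-0.47  0.39  1.5  -0.    1.26 -2.39]
20 60 0 [-1.18  0.25  1.99  1.17  1.22  2.56]
20 70 0 [-1.29  0.33  2.06  1.28  1.36  2.34]
40 0 0 None
40 60 0 [-1.15  0.35  1.82  0.99  1.49  2.49]
40 70 0 [-1.24  0.43  1.85  1.07  1.6  
[... 381 characters left out ...]
.64  0.06  2.26  3.37  0.23 -1.76]
-40 70 1 None
-20 0 1 [-0.6   0.44  1.4  -0.    1.3   1.32]
-20 60 1 [-0.94  0.07  2.24  1.81  0.52 -0.6 ]
-20 70 1 None
0 0 1 [-0.53  0.42  1.44 -0.    1.28  1.04]
0 60 1 [-1.12  0.15  2.14  1.41  0.91 -0.54]
0 70 1 [-1.25  0.23  2.26  1.6   1.1  -0.87]
20 0 1 [-0.47  0.39  1.5  -0.    1.26  0.75]
20 60 1 [-1.18  0.25  1.99  1.17  1.22 -0.59]
20 70 1 [-1.29  0.33  2.06  1.28  1.36 -0.8 ]
40 0 1 [-0.42  0.34  1.58 -0.    1.23  0.45]
40 60 1 [-1.15  0.35  1.82  0.99  1.49 -0.65]
40 70 1 [-1.24  0.43  1.85  1.07  1.6  -0.79]
60 0 1 [-0.4   0.28  1.67 -0.    1.19  0.13]
60 60 1 [-1.09  0.44  1.65  0.83  1.72 -0.74]
60 70 1 [-1.15  0.53  1.65  0.91  1.83 -0.81]
```

Run:
```python
from h import *
r=rot(np.radians(3),0,True);q=quat(r)
env.command_gripper(.05)
env.move_pose(tcp([.418,.289,.2],r),q)
env.movel(tcp([.418,.289,.120],r),vel=.1)
env.command_gripper(0.0); print(sensors.read_gripper_width(),sensors.read_force())
env.movel(tcp([.418,.289,.135],r),vel=.04); print(sensors.read_gripper_width(),sensors.read_force(),sensors.read_t())
s=snap("side","g");t=snap("top","g")
o=np.vstack([cv2.resize(s["frame"][270:400,130:290],(640,520//2+40)),cv2.resize(t["frame"][210:300,140:260],(640,300))])
cv2.imwrite("pics/grasp.png",o[:,:,::-1])
```

```text
0.00930184783870022 [-0.37946399 -0.44020997  4.74301473]
0.00998285845449131 [-0.87790769 -0.0321556  -1.91010829] 3.95
```

View pics/grasp.png

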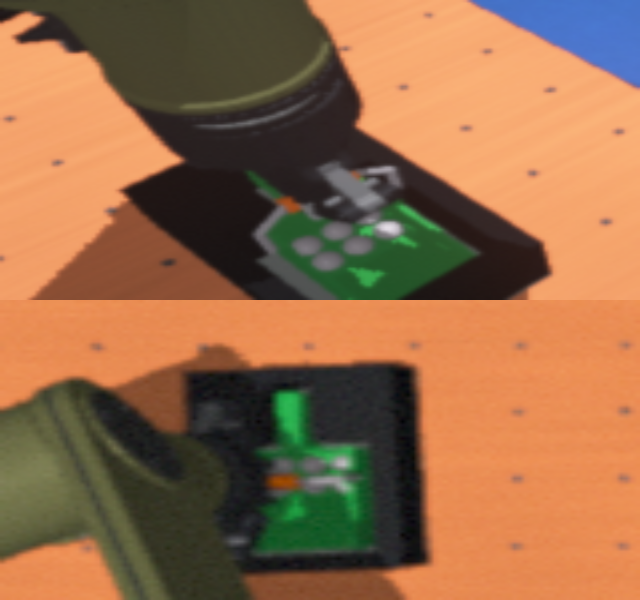

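The sleeve is pinched (opening 10 mm) and the tub's weight shows in the force reading; the sleeve is visible just left of the fingers. I lift it, carry it and lower it onto the mat.

Run:
```python
from h import *
r=rot(np.radians(3),0,True)
env.movel(tcp([.418,.289,.26],r),vel=.08)
print(sensors.read_gripper_width(),sensors.read_force(),sensors.read_t())
env.movel(tcp([.523,.000,.26],r),vel=.12)
env.movel(tcp([.523,.000,.14],r),vel=.08)
env.pause(.3); f0=sensors.read_force()
print(sensors.read_gripper_width(),f0,sensors.read_t())
s=snap("side","m")
cv2.imwrite("pics/mat.png",cv2.resize(s["frame"][150:320,190:400],(780,630*780//780))[:600,:,::-1])
```

```text
0.009615388348221156 [-1.35397967  0.24490234 -3.00535644] 5.7667
0.009690962732695162 [-0.28952478 -0.3533083  -1.34185841] 10.425
```

View pics/mat.png

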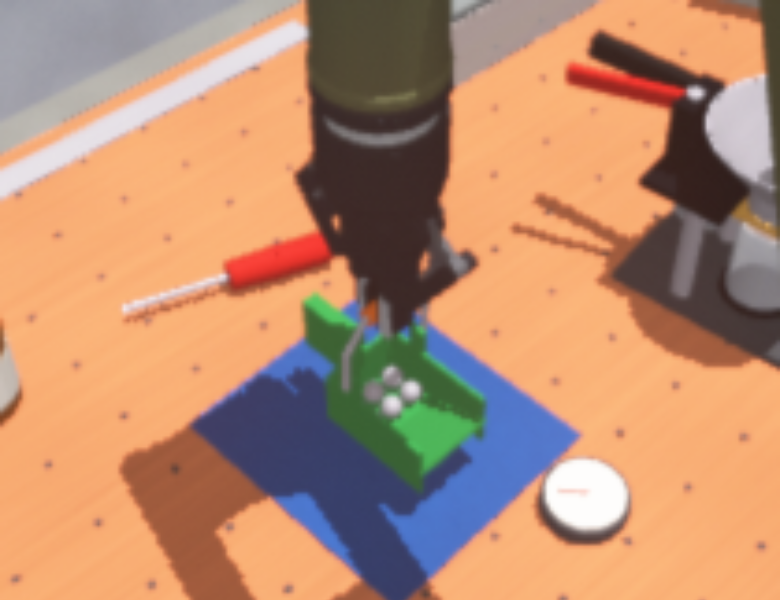

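The tub hangs level above the mat, upright, with its balls at the back. I lower it slowly until contact and release.

Run:
```python
from h import *
r=rot(np.radians(3),0,True)
env.movel(tcp([.523,0,.122],r),vel=.04)
for z in np.arange(.121,.110,-.001):
    env.movel(tcp([.523,0,z],r),vel=.015); f=sensors.read_force(); print(round(z,3),f.round(1) if hasattr(f,'round') else f)
    if f[2]>2.5: break
env.command_gripper(.05); env.pause(.2)
env.movel(tcp([.523,0,.22],r),vel=.12)
env.move_pose(tcp([.42,.2,.3],r),quat(r)); env.pause(.2); print(sensors.read_t())
t=snap("top","p");s=snap("side","p")
o=np.vstack([cv2.resize(s["frame"][210:310,230:360],(520,300)),cv2.resize(t["frame"][180:270,260:350],(300,300)) if 0 else cv2.resize(t["frame"][180:270,240:396],(520,300))])
cv2.imwrite("pics/placed.png",o[:,:,::-1])
```

```text
0.121 [-0.4  0.3 -2.1]
0.12 [-0.2 -0.1 -2. ]
0.119 [-0.2 -0.2 -2.1]
0.118 [ 0.4  0.2 -2.1]
0.117 [-0.7 -0.   3.5]
15.15
```

View pics/placed.png

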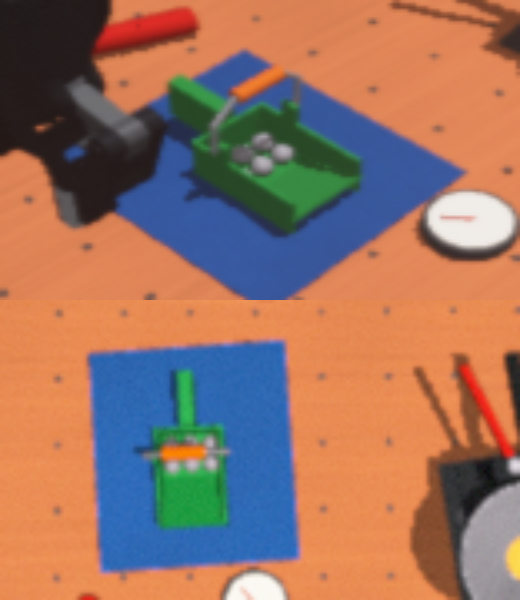

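The tub stands upright on the mat with the bail upright and the balls inside; in the crop the fin is at (185,395) and the lip at (190,522). I measure it there.

```bash
cat > tubm.py <<'E'
from h import *
np.set_printoptions(precision=4,suppress=True)
def find(t,s=None):
    m=mask(t,(50,110,50),(85,255,255),(262,185,75,85))
    rows=np.where(m.any(1))[0]; w=(m>0).sum(1)
    fin=[v for v in rows if w[v]<=9 and v<rows[0]+19][:14]
    pts=[(np.where(m[v])[0].mean(),v) for v in fin]
    a=plane(t,(pts[1][0],fin[0]-.5),.061); X=np.array([plane(t,p,.061) for p in pts[1:]])
    yawf=np.polyfit(X[:,0],X[:,1],1)
    lip=plane(t,(np.where(m[rows[-1]-2])[0].mean(),rows[-1]+.5),.024+.0)
    print("fin end",a,"fin mid y",X[:,1].mean(),"slope",yawf[0],"lip",lip,"yaw fin-lip",np.arctan2(X[:,1].mean()-lip[1],X[:,0].mean()-lip[0]),"len",a[0]-lip[0])
    return a,lip
if __name__=="__main__":
    b=lambda n:snap(n,"x2")
    t,s=b("top"),b("side"); find(t)
    A=big(mask(t,(8,215,100),(24,255,255),(270,215,50,20)));B=big(mask(s,(6,195,100),(18,255,255),(280,225,30,20)))
    print("sleeve",tri(t,cen(A),s,cen(B)))
    # fin height: mid of fin top from both views
    m=mask(s,(50,110,50),(85,255,255),(262,230,30,30));v,u=np.where(m);i=u.argmin();print("side leftmost fin px",u.min(),v[u==u.min()])
    print(tri(t,proj(t,[0,0,0])*0+[295.3,201.0],s,(u.min(),v[u==u.min()].min())))
E
python3 tubm.py
```

```text
fin end [0.5977 0.0017 0.061 ] fin mid y 0.001698914132874313 slope -0.00035642817375635717 lip [ 0.4622 -0.0017  0.024 ] yaw fin-lip 0.029646637015456084 len 0.1354666266248925
sleeve [ 0.5219 -0.0018  0.1147]
side leftmost fin px 273 [237 238 239 240 241 242 243 244 245 246 247]
[0.5978 0.002  0.0533]
```

Run:
```python
from h import *
r=rot(.035); q=quat(r,True); G=[.584,.002,.045]
env.command_gripper(.06)
env.move_pose(tcp([.584,.002,.20],r),q)
env.movel(tcp(G,r),vel=.12); print(sensors.read_force())
env.command_gripper(0.); print(sensors.read_gripper_width(),sensors.read_force())
env.movel(tcp([.584,.002,.07],r),vel=.05); print(sensors.read_gripper_width(),sensors.read_force(),sensors.read_torque(),sensors.read_t())
s=snap("side","f"); cv2.imwrite("pics/fin.png",cv2.resize(s["frame"][190:320,210:380],(680,520))[:,:,::-1])
```

```text
[-0.18820667  0.90675457  0.55821569]
0.01107702220704491 [-0.81047785  0.50427525  3.97615166]
0.011143942425270266 [-0.55662572 -0.09830981 -2.47493802] [ 0.02160771 -0.13082982 -0.02775353] 19.275
```

View pics/fin.png

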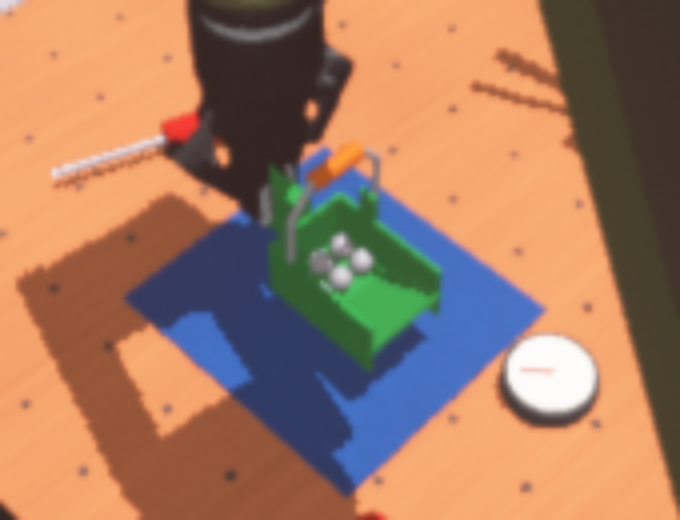

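The tub is held level by the fin, raised about 25 mm, with the balls at the back. I check the pour path first, then run it.

```bash
cat > pour.py <<'E'
from h import *
F=np.array([.429,-.2845,0]); yaw=np.radians(60)
def pose(p,zlip,back):
    p=np.radians(p);T=R.from_euler("z",yaw)*R.from_euler("y",-p)
    lip=F+[0,0,zlip]+R.from_euler("z",yaw).apply([back,0,0])
    r=rot(yaw,p); return tcp(lip+T.apply([.1205,0,.021]),r),quat(r,True)
path=[(0,.27,.03),(15,.24,.03),(25,.21,.025),(35,.195,.022),(45,.19,.022),(55,.188,.022),(65,.188,.022),(72,.188,.022)]
E
python3 - <<'E'
from pour import *
for w in path: print(w,np.round(kin.solve_ik(*pose(*w)),2))
r=rot(.035)
env.movel(tcp([.584,.002,.29],r),vel=.15)
env.move_pose(*pose(*path[0])); print(sensors.read_t(),sensors.read_force())
for w in path[1:]:
    p,q=pose(*w); env.movel(p,vel=.08,rot=q)
env.pause(.5); print(sensors.read_t(),sensors.read_force())
s=snap("side","pour");t=snap("top","pour")
o=np.vstack([cv2.resize(s["frame"][90:250,300:500],(500,300)),cv2.resize(t["frame"][190:310,320:470],(500,300))])
cv2.imwrite("pics/pour.png",o[:,:,::-1])
E
```

```text
(0, 0.27, 0.03) [-0.38  0.21  1.54 -0.    1.39  0.15]
(15, 0.24, 0.03) [-0.57  0.2   1.58  0.27  1.38 -0.1 ]
(25, 0.21, 0.025) [-0.71  0.23  1.63  0.44  1.39 -0.29]
(35, 0.195, 0.022) [-0.84  0.27  1.65  0.58  1.46 -0.46]
(45, 0.19, 0.022) [-0.95  0.33  1.65  0.7   1.56 -0.58]
(55, 0.188, 0.022) [-1.05  0.39  1.65  0.79  1.67 -0.69]
(65, 0.188, 0.022) [-1.12  0.47  1.65  0.87  1.78 -0.77]
(72, 0.188, 0.022) [-1.16  0.54  1.65  0.92  1.86 -0.82]
22.1417 [-0.09195573 -0.0029371  -2.01395941]
27.1583 [ 0.23586219 -0.15972296 -2.23882024]
```

View pics/pour.png

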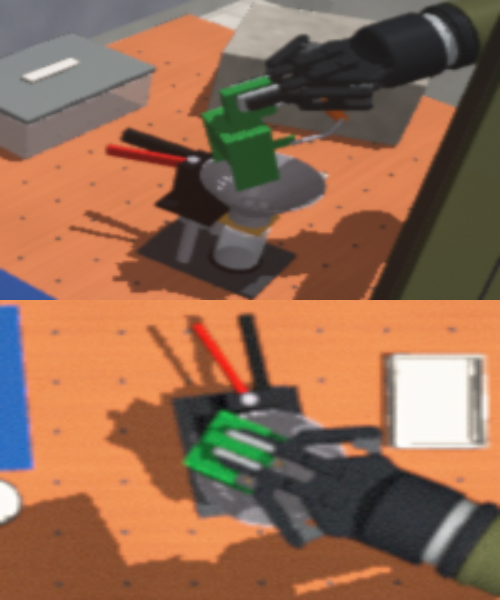

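The tub is tipped about 72° with its lip over the funnel, but the balls can't be seen behind it. I back out, level the tub and look into the funnel and the tub.

Run:
```python
from pour import *
for w in path[::-1][2::2]+[(0,.29,.03)]:
    p,q=pose(*w); env.movel(p,vel=.14,rot=q)
r=rot(.035); env.move_pose(tcp([.584,.002,.20],r),quat(r,True)); env.pause(.1); print(sensors.read_t(),sensors.read_force())
s=snap("side","after");t=snap("top","after")
o=np.vstack([np.hstack([cv2.resize(s["frame"][150:240,345:465],(400,300)),cv2.resize(t["frame"][220:295,350:450],(400,300))]),cv2.resize(s["frame"][150:270,220:380],(800,300))])
cv2.imwrite("pics/after.png",o[:,:,::-1])
```

```text
31.175 [ 0.17107127 -1.15424429 -2.25385719]
```

View pics/after.png

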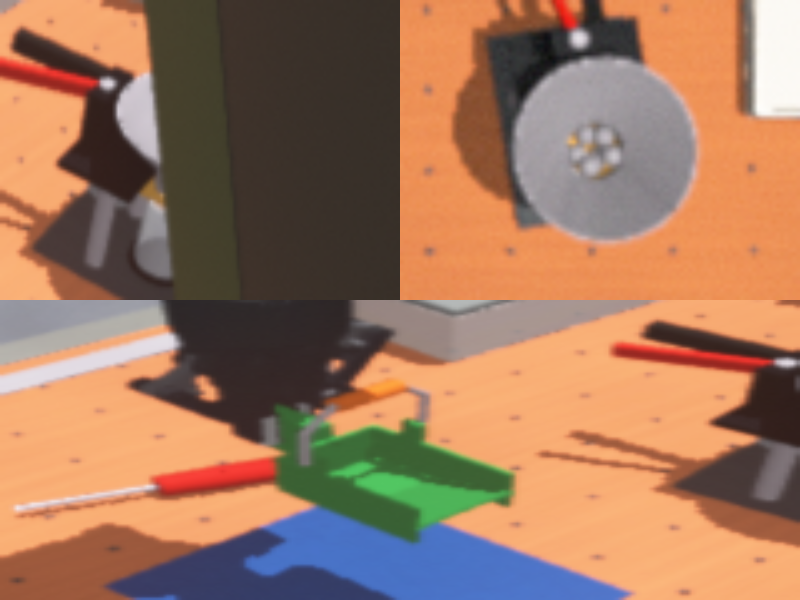

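The tub is empty and level. The balls sit in the funnel stem at crop (597,150), with five clearly visible there, and no stray ball is in sight. I set the tub down and measure the grip again, unobstructed.

Run:
```python
from h import *
np.set_printoptions(precision=4,suppress=True)
r=rot(.035)
env.movel(tcp([.584,.002,.052],r),vel=.08)
for z in np.arange(.050,.038,-.001):
    env.movel(tcp([.584,.002,z],r),vel=.015); f=sensors.read_force()
    if f[2]>2.: break
print(z,f)
env.command_gripper(.06); env.pause(.2)
env.movel(tcp([.584,.002,.22],r),vel=.12)
env.move_pose(tcp([.50,.15,.36],r),quat(r,True)); env.pause(.2)
from tubm import find
t=snap("top","b");s=snap("side","b");find(t);print(sensors.read_t())
for S,n,bx,bb in((t,"top",(370,190,30,35),(385,188,18,30)),(s,"side",(335,160,40,22),(342,155,33,20))):
    tr=big(mask(S,(0,150,70),(6,255,255),bx)|mask(S,(175,150,70),(180,255,255),bx)); b=big(mask(S,(0,0,0),(180,255,95),bb)|mask(S,(90,0,0),(170,90,120),bb))
    for nm,c in(("trig",tr),("bar",b)):
        q=cv2.boxPoints(cv2.minAreaRect(c.astype(np.float32))); print(n,nm,q.tolist(),[plane(S,p,.160)[:2] for p in q] if n=="top" else "")
for X in([.595,-.272,.161],[.555,-.2717,.152]): print(proj(t,X),proj(s,X))
```

```text
0.045 [-0.8048 -0.5704  2.6881]
fin end [0.5977 0.0046 0.061 ] fin mid y 0.0022593136840436353 slope 0.07085720968493045 lip [ 0.4622 -0.0017  0.024 ] yaw fin-lip 0.034577391815190706 len 0.13549100288210492
38.325
top trig [[376.5297546386719, 199.77838134765625], [379.5621643066406, 198.1729736328125], [393.1838073730469, 223.9027099609375], [390.1513977050781, 225.50811767578125]] [array([ 0.5859, -0.2264]), array([ 0.5902, -0.2347]), array([ 0.5199, -0.27  ]), array([ 0.5157, -0.2618])]
top bar [[391.2584228515625, 196.13087463378906], [394.909423828125, 195.48658752441406], [398.6845703125, 216.8791961669922], [395.0335693359375, 217.5234832763672]] [array([ 0.5955, -0.2666]), array([ 0.5972, -0.2765]), array([ 0.5388, -0.2853]), array([ 0.5372, -0.2754])]
side trig [[341.2921142578125, 172.06739807128906], [342.8089599609375, 165.49436950683594], [373.55615234375, 172.5898895263672], [372.039306640625, 179.1629180908203]] 
side bar [[347.49310302734375, 164.3150634765625], [350.50677490234375, 157.6849365234375], [375.74652099609375, 169.15753173828125], [372.73284912109375, 175.78765869140625]] 
[393.3163 196.2535] [351.2938 158.9268]
[393.1334 211.2532] [362.1604 168.5183]
```

The tub is back on the mat, unmoved from before. The squeeze point comes out at (0.556, -0.272, 0.152) with yaw 8.3°. The trigger's outer face agrees within 1 mm, and the bar tip reprojects into the side view within 1.5 px.

Run:
```python
from h import *
r=rot(np.radians(8.3)); q=quat(r,True); g=np.array([.556,-.272,.152])
env.command_gripper(.085)
env.move_pose(tcp(g+[0,0,.10],r),q)
env.movel(tcp(g,r),vel=.1); print(sensors.read_force(),sensors.read_t())
env.command_gripper(0.); print(sensors.read_gripper_width(),sensors.read_force())
env.pause(1.5); print(sensors.read_gripper_width(),sensors.read_t())
s=snap("side","sq");t=snap("top","sq")
o=np.vstack([cv2.resize(s["frame"][130:250,330:490],(533,400)),cv2.resize(t["frame"][220:295,350:483],(533,200))])
cv2.imwrite("pics/sq.png",o[:,:,::-1])
```

```text
[ 0.35173993 -0.09730718  0.08999337] 41.4667
0.022190250020181025 [-1.21952228 -5.18464569  2.20834586]
0.022223720803447696 43.5583
```

View pics/sq.png

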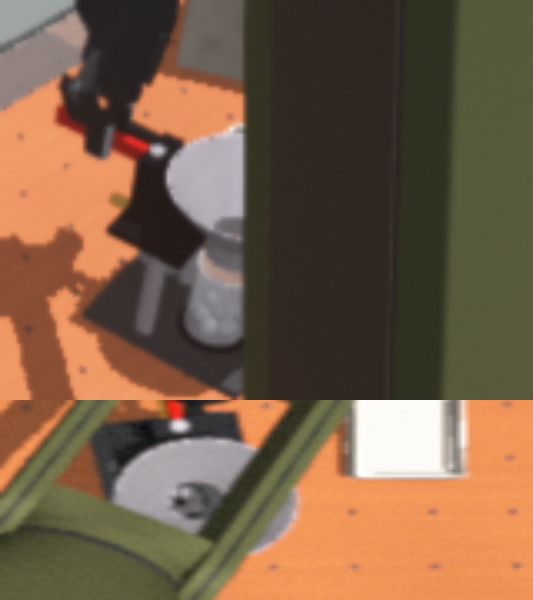

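The grip is squeezed to 22 mm, the gate is open and the balls are dropping into the jar (crop (215,315)), with the stem looking open to the jar. I release, back off and do a final check.

Run:
```python
from h import *
r=rot(np.radians(8.3)); g=np.array([.556,-.272,.152])
env.pause(.5)
env.command_gripper(.085); env.movel(tcp(g+[0,0,.12],r),vel=.12)
env.move_pose(tcp([.50,.15,.36],rot(.035)),quat(rot(.035),True)); env.pause(.3); print(sensors.read_t())
s=snap("side","end");t=snap("top","end")
o=np.vstack([np.hstack([cv2.resize(s["frame"][150:250,335:468],(400,300)),cv2.resize(t["frame"][190:290,340:473],(400,300))]),np.hstack([cv2.resize(s["frame"][210:310,230:363],(400,300)),cv2.resize(t["frame"][140:290,220:420],(400,300))])])
cv2.imwrite("pics/end.png",o[:,:,::-1])
from tubm import find; find(t)
c=big(mask(t,(0,150,70),(6,255,255),(370,190,30,35))|mask(t,(175,150,70),(180,255,255),(370,190,30,35)))
print(cv2.boxPoints(cv2.minAreaRect(c.astype(np.float32))).tolist())
```

```text
47.8417
fin end [0.5977 0.0046 0.061 ] fin mid y 0.0021472658035537823 slope 0.05992983811857094 lip [ 0.4622 -0.0017  0.024 ] yaw fin-lip 0.0335916810908629 len 0.13549100288210492
[[376.3941650390625, 199.83499145507812], [379.57427978515625, 198.18133544921875], [393.0, 223.99996948242188], [389.81988525390625, 225.65362548828125]]
```

View pics/end.png

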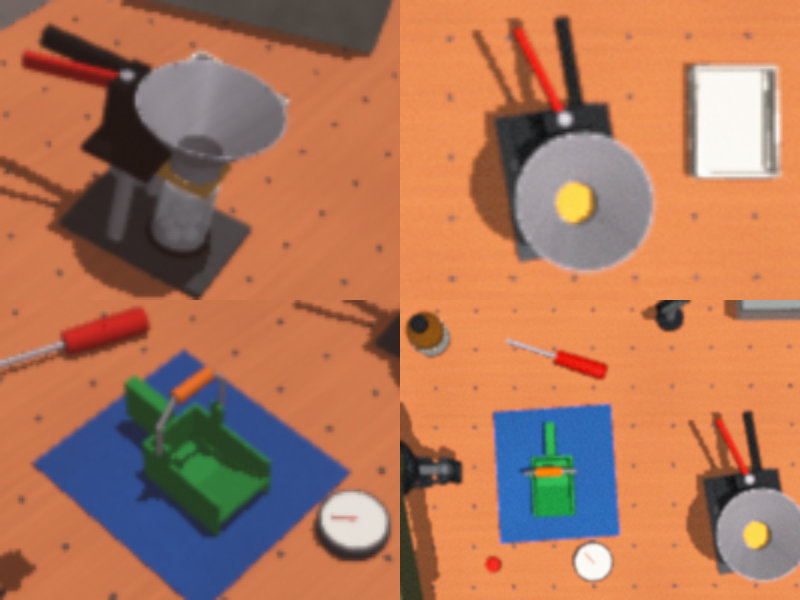

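The funnel is empty and its gate is shut (yellow disc clear). The trigger is back at its first pixel position, the balls are in the jar, and the tub is upright on the mat. I hand in.

```bash
python3 -c "
from rig import env,sensors
env.sign_off(); print(sensors.read_t())"
```

```text
the job is handed in; nothing more can be done
the job is handed in; nothing more can be done
```

I completed every step and handed the job in just after 47.8 s of the 72 s allowed. The rig gives no verdict, so the result rests on my own checks.

**What I did:** I lifted the tub by its bail and set it down on the mat, with about 3.5 N on the wrist sensor at contact. Then I took it by the fin, poured at about 72° and put it back. Finally I squeezed the trigger to a 22 mm grip for about 2 s and released it.

**Last checks:**
- **Tub:** it is empty, upright and released, about 1 mm from the mat centre.
- **Funnel:** it is empty and the gate is shut.
- **Trigger:** it is back at its starting position, within about half a pixel.
- **Bystanders:** those in the final pictures look unmoved by eye; I did not measure them.

**Not confirmed:**
- **Ball count:** I could not count all six balls one by one in the jar. Five showed clearly in the funnel after the pour. That all six are in the jar is inferred from the empty tub and funnel and no stray ball in view.
- **Grip width:** the 22 mm reading is just under the 24 mm given for the squeezed bar and trigger. The sleeve and fin also read 1–2 mm under their given sizes, so I took it as fully squeezed.
- **Fin height:** my rough two-view check gave 53 mm against 61 mm expected. I used the given height, and the fin grasp held.

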